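Tare an empty jar by the touch-free zero sensor

TASK

Tare the empty white jar that stands off-centre on the bench balance: with the fingertips push it gently to the middle of the round steel pan, without pinching or lifting it, and take the fingers off it. Then point with the fingertips at the middle of the green-ringed touch-free zero sensor, about two centimetres above it, and stay there for about two seconds; never put the fingers over the amber-ringed print sensor. Touch nothing but the jar, leave everything else as it stands, and finish with the hand drawn at least 20 cm away from the zero sensor.

Things in the scene. Friction and masses are not known exactly. Their poses are not given: they have to be found in the camera images.
- balance: Bench balance, white with a dark grey control panel, 240 mm deep (its x) by 200 mm wide (its y), fixed to the table. Origin: centre of its underside on the table. Its +x points to its back; the flat rear part of the body is 45 mm high, the control panel along its front slopes from 45 mm down to 28 mm at the front edge. The panel has a black display in the middle and one round touch-free sensor at each end. The pan stands over the rear part.
- pan: Round dark steel weighing pan, 130 mm diameter, 4 mm thick, fixed on the balance. Origin: centre of its underside, 51.5 mm above the table; its yaw means nothing.
- pan_center (a point): The middle of the pan's upper face, 55.5 mm above the table: where the jar's base should be centred.
- jar: Empty open jar of white plastic, 72 mm diameter, 50 mm high (the neck, from 36 mm up, is 65 mm in diameter), 80 to 150 g, standing upright and loose on the pan, off its middle by 26 to 38 mm in any direction. Origin: centre of its underside. It slides on the steel with a friction coefficient of about 0.5 to 0.7 and stays where it is left.
- zero_sensor: Touch-free zero (tare) sensor in the balance's panel: black round window, 21 mm diameter, in a bright green ring, 32 mm diameter. It sits at either end of the panel. Origin: centre of its upper face, about 39 mm above the table. It sees fingertips that are up to 45 mm above it and centred (the midpoint between the two fingers) within about 20 mm of its centre sideways; closed fingers point best.
- print_sensor: The other touch-free sensor, same size and height with an amber ring, at the other end of the panel, 148 mm from the zero sensor: stores the reading; keep the fingers from over it.
- closed_jar_a: Closed white jar with a black lid, 74 mm diameter, 54 mm high, loose on the table to the left of the balance. Origin: centre of its underside. Leave alone.
- small_jug: Small glass measuring jug with red marks, 86 mm diameter, 85 mm high, with a handle, loose on the table to the right of the balance. Origin: centre of its underside. Leave alone.
- closed_jar_b: Closed white jar with a black lid, as the other, loose on the table further left. Origin: centre of its underside. Leave alone.
- jar_lid: Black jar lid, 74 mm diameter, 16 mm high, loose on the table at the right. Origin: centre of its underside. Leave alone.
- spatula: Spatula, 260 mm long, lying loose along its x at the front right. Origin: about its middle, on the table. Leave alone.
- open_jar: A second empty open white jar like the one on the pan, loose on the table at the left. Origin: centre of its underside. Leave alone.

How it is judged:
By the outcome, as a careful person would: the job done as asked, in the order asked, and still so for the second after the job is handed in, with the robot touching nothing.
It also fails if it takes over 48 s, if anything falls off the work surface, if the arm or the gripper's body presses on something with over 40 N, if the wrist force passes 120 N, or if a joint passes its speed limit or range.

ROBOT

A 6-joint arm with a two-finger parallel gripper is mounted at the origin on the work surface. World frame = base frame: x ahead of the robot, y to its left, z up, the work surface at z = 0. Lengths are in mm, angles in degrees, forces in N, time in s.
With the tool pointing down it reaches from about 300 to 750 mm from the base axis. Payload 8.5 kg.
Tool frame: the origin (TCP) lies at the very end of the fingers, on their centre line; the grasp point (between the pads) lies 19 mm behind it; z points along the fingers, y is the direction in which the jaws open and shut (so a half turn about z gives the same grasp; the last joint's range is limited). The gripper opens to 88 mm and grips with 3 to 60 N. Pads are 18 mm wide; open, the fingers measure 123 mm over their backs; the gripper's body (75 mm by 187 mm) begins 45 mm behind the grasp point.
Start: joints at [56.362, 21.807, 74.336, -0, 83.858, -12.336], TCP at [199.801, 512.406, 238.748] pointing down, gripper open.
Joint ranges: [-178.18, 178.18], [-50.72, 133.34], [12.68, 142.11], [-81.47, 261.47], [9.98, 163.14], [-165.26, 165.26]. Speed limits (degrees/s): [136.94, 136.94, 180, 180, 180, 180].

INTERFACE

Orientations are given as [roll, pitch, yaw] about the fixed x, y, z axes, in that order (R = Rz(yaw) Ry(pitch) Rx(roll)).
In Python, from workcell import status, optics, workorder gives the robot as it stands.
- The arm moves only by the tool send_rows, never from a script. Its argument "moves" is a list of rows, each a list of 3 entries, a list of its own where there are three numbers: the shift along the world's x, y, z in mm, then the turn about the world's z in degrees, then the gripper's target within -1 to 1 (shut at 1, half-way at 0, fully open at -1). In form: [[[tx, ty, tz], twist, grip], ...]. A call has exactly 8 rows; each row shifts and turns the pose as measured when the row begins; what a row does not reach is not made up. A row lasts 1/10 s, in which the tool goes at most 50 mm and 8.59 degrees, less where a joint would pass 70% of its speed; a pose out of reach is approached as far as the arm can. A call with a gripper value outside its range is refused whole. The fingers move at their own pace and stop on an object; the grip force is fixed at half the most. Time passes only in rows, so rows that do not move let the fingers close, or fill a call up. It gives the time, the measured TCP pose, the force and the opening at its end, in the units of the state.
- status.observe(): the state, without advancing time (a new reading comes with each control period).
- optics.snapshot(name): name is "side" or "top"; returns a dict with "color" (400x640x3 uint8, red, green, blue), "fx", "fy", "cx", "cy" (pixels), "origin" and "rotation" of the camera in the world. Camera axes: x right, y down, z forward; pixel columns grow to the right and rows downward; lengths in mm; the calibration is good to about 2 mm. A picture is of the moment at which its call begins. There is no depth.
- workorder.sign_off(): hands the job in, once; it reports no verdict.
The state is a dict: "time_s": time; "qpos": joint angles; "joint_vel": joint speeds; "tau": joint torques, N m; "tool_pos": TCP position; "ee_rot": TCP orientation; "contact_force": force on the tool from outside, world axes, zero at the start; "moment": the same for the moment, N m; "gripper_width": finger opening in mm.
Only numpy, scipy, OpenCV 4.12 (cv2) and the standard library are available. Lean on these libraries where they do the work, as an engineer would, in place of code of your own. Each camera call takes 0.05 s, during which the arm holds its last target. There are 200 camera calls.

## Working session

There is one attempt and no reset: what is moved stays moved. The work goes in short steps, Python scripts to look and compute and a tool call to move; the robot and the scene stay as the last step left them, time stands still between calls to the robot, and variables do not carry over. Pictures are saved under pics/ and viewed, about 8 in all and at most 12, crops included, and the job is handed in when it is done.

Besides the shell and the picture viewer there is one more tool, called after "Call:" as name([rows], argument=value, ...), one row to a line, values as JSON. send_rows: Moves the arm, as the interface text tells. Its arguments: {"type":"object","properties":{"moves":{"type":"array","items":{"type":"array"}}},"required":["moves"]}

```bash
mkdir -p pics; python3 - <<'E'
from workcell import status, optics
import cv2,pickle
s=status.observe(); print(s)
for n in("top","side"):
    d=optics.snapshot(n); pickle.dump(d,open(n+".pkl","wb")); cv2.imwrite(f"pics/{n}0.png",d["color"][:,:,::-1]); print(n,d["fx"],d["cx"],d["cy"],d["origin"],d["rotation"])
E
```

```text
{'time_s': 0.0, 'qpos': array([ 5.63608132e+01,  2.18393265e+01,  7.43854476e+01, -2.50844742e-03,
        8.38589318e+01, -1.23367607e+01]), 'joint_vel': array([0.03960192, 0.00282422, 0.15710643, 0.0805969 , 0.0165237 ,
       0.03847856]), 'tau': array([ 3.06844722e-04, -4.37936711e+01, -2.24558204e+01,  7.13476189e-02,
        3.52196221e-02, -1.07875667e-04]), 'tool_pos': array([199.66357777, 512.16149922, 238.14928566]), 'ee_rot': array([-1.79917694e+02, -1.54482936e-02,  1.58697833e+02]), 'contact_force': array([ 1.35476119, -0.18376321,  0.04799671]), 'moment': array([-0.01540115, -0.01035549,  0.03544344]), 'gripper_width': 88.60049154694997}
top 470.3068824969511 318.16175250836443 193.53885541696738 [ 271.53809902    6.24911063 1348.67204641] [-171.95839237   -0.33567523  -90.53366292]
side 484.10325722850286 323.24096421358007 203.81197213947965 [ 345.42475602 1095.29683009  953.64462534] [-128.93310353   -1.21799308 -173.16518737]
```

View pics/top0.png

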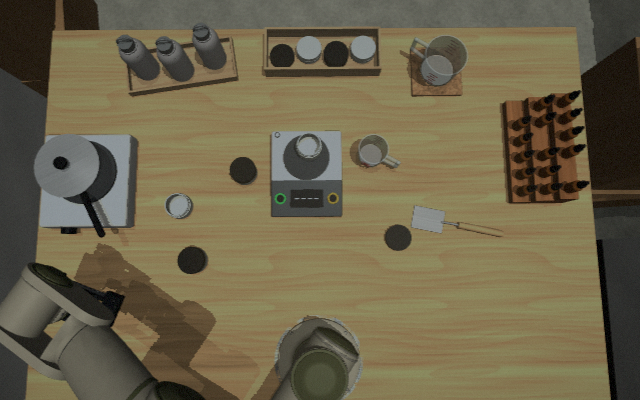

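View pics/side0.png

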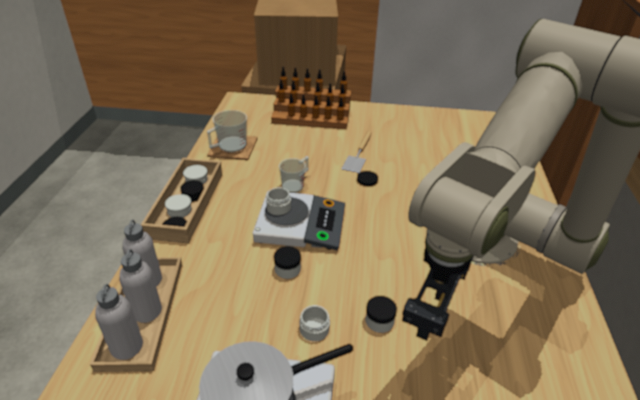

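The top view shows the balance at about columns 271–342 and rows 131–217. The green ring is at (280,198), the amber at (333,198), and the jar at (309,147), towards the back of the pan. Next I'll measure these.

```bash
cat >h.py <<'E'
import numpy as np,cv2
from scipy.spatial.transform import Rotation as R
from workcell import status, optics
def ray(d,u,v,z):
    r=R.from_euler('xyz',d["rotation"],degrees=True).as_matrix()@np.array([(u-d["cx"])/d["fx"],(v-d["cy"])/d["fy"],1])
    o=np.array(d["origin"]); return (o+r*(z-o[2])/r[2]).round(1)
def pix(d,p):
    c=R.from_euler('xyz',d["rotation"],degrees=True).as_matrix().T@(np.array(p)-d["origin"])
    return np.array([d["fx"]*c[0]/c[2]+d["cx"],d["fy"]*c[1]/c[2]+d["cy"]])
def ring(d,lo,hi,box):
    u0,v0,u1,v1=box
    h=cv2.cvtColor(np.ascontiguousarray(d["color"][v0:v1,u0:u1]),cv2.COLOR_RGB2HSV)
    m=cv2.inRange(h,lo,hi); n,l,st,_=cv2.connectedComponentsWithStats(m,connectivity=8)
    i=1+np.argmax(st[1:,4]); p=cv2.findNonZero((l==i).astype(np.uint8)); (x,y),_,_=cv2.fitEllipse(cv2.convexHull(p)) 
    return x+u0,y+v0,st[i,4]
E
python3 - <<'E'
from h import *
import pickle
for n,bg,ba in(("top",(270,185,292,212),(322,185,342,212)),("side",(310,225,335,245),(318,195,340,212))):
    d=pickle.load(open(n+".pkl","rb"))
    for c,b,lo,hi in(("zero",bg,(40,120,60),(85,255,255)),("print",ba,(12,120,60),(32,255,255))):
        x,y,a=ring(d,lo,hi,b); print(n,c,x,y,a,ray(d,x,y,39))
d=pickle.load(open("top.pkl","rb")); e=pickle.load(open("side.pkl","rb"))
A=cv2.resize(d["color"][120:225,260:400],None,fx=5,fy=5,interpolation=2)
B=cv2.resize(e["color"][180:255,250:350],None,fx=7,fy=7,interpolation=2)
cv2.imwrite("pics/a.png",A[:,:,::-1]);cv2.imwrite("pics/b.png",B[:,:,::-1])
E
```

```text
top zero 279.9693555831909 198.03064441680908 57 [444.7 104.2  39. ]
top print 332.5258913040161 197.8609218597412 64 [443.9 -43.4  39. ]
side zero 322.16876220703125 235.29910469055176 87 [447.2 107.5  39. ]
side print 328.34977436065674 202.54125833511353 66 [446.3 -39.7  39. ]
```

View pics/a.png

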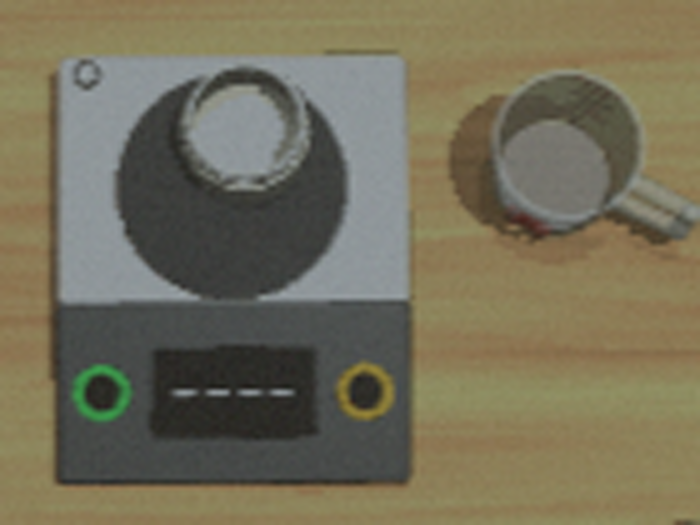

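View pics/b.png

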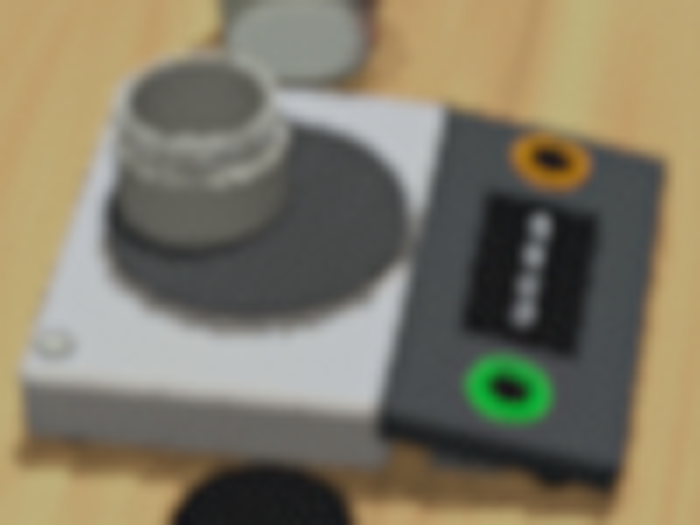

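```bash
python3 - <<'E'
from h import *
import pickle
d=pickle.load(open("top.pkl","rb")); e=pickle.load(open("side.pkl","rb"))
T=lambda u,v,z:ray(d,260+(u-2)/5,120+(v-2)/5,z)
S=lambda u,v,z:ray(e,250+(u-3)/7,180+(v-3)/7,z)
print("top pan L,R,front,",T(117,185,55.5),T(348,185,55.5),T(232,299,55.5))
print("jar L,R @90",T(178,128,90),T(311,128,90),"base front",T(244,190,55.5),"rim back",T(244,66,105.5))
# side: pan edges, rim
print("side pan right(-x end), near",S(411,225,55.5),S(255,320,55.5),"left",S(104,225,55.5))
print("rim L R top",S(122,103,105.5),S(280,103,105.5),S(202,53,105.5),"base near",S(190,248,55.5))
# pan ellipse fit on dark pixels in top
for n,c,box,bad in(("top",d,(280,132,334,179),None),("side",e,(262,190,313,229),None)):
    u0,v0,u1,v1=box
    g=cv2.GaussianBlur(cv2.cvtColor(c["color"],cv2.COLOR_RGB2GRAY),(3,3),0)[v0:v1,u0:u1]
    m=cv2.inRange(g,0,95); cs,_=cv2.findContours(m,0,1); k=max(cs,key=cv2.contourArea)
    p=cv2.convexHull(k)[:,0]+[u0,v0]; W=np.array([ray(c,*q,55.5)[:2] for q in p])
    A=np.c_[2*W,np.ones(len(W))]
    for _ in range(6):
        x=np.linalg.lstsq(A,(W**2).sum(1),rcond=None)[0]; r=np.sqrt(x[2]+x[:2]@x[:2])
        res=np.hypot(*(W-x[:2]).T)-r; k2=abs(res)<max(2.5,1.5*np.median(abs(res))); W,A=W[k2],A[k2]
    print(n,"pan circle",x[:2].round(1),"r",r.round(1),len(W))
E
```

```text
top pan L,R,front, [559.7  94.7  55.5] [558.7 -35.   55.5] [494.3  30.5  55.5]
jar L,R @90 [583.7  58.9  90. ] [583.1 -14.   90. ] base front [556.3  23.4  55.5] rim back [614.1  22.3 105.5]
side pan right(-x end), near [497.3  31.3  55.5] [550.4  98.7  55.5] left [622.3  49.5  55.5]
rim L R top [616.1  30.9 105.5] [552.7  21.5 105.5] [590.5  -7.1 105.5] base near [584.6  58.8  55.5]
top pan circle [559.1  30.5] r 64.2 27
side pan circle [544.   48.3] r 69.3 6
```

Call:
send_rows([
  [[28,-30,0],1,0.09],
  [[28,-30,0],1,0.09],
  [[28,-30,0],1,0.09],
  [[28,-30,0],1,0.09],
  [[28,-30,0],1,0.09],
  [[28,-30,0],1,0.09],
  [[28,-30,0],0,0.09],
  [[28,-30,0],0,0.09],
])

```text
time_s: 0.9
tool_pos: [426.2, 264.7, 235.7]
ee_rot: [-179.7, -0.2, 165.5]
contact_force: [-0.1, -0.0, 0.5]
gripper_width: 40.1
```

Call:
send_rows([
  [[28,-32,0],0,0.09],
  [[28,-32,0],0,0.09],
  [[28,-32,0],0,0.09],
  [[28,-32,0],0,0.09],
  [[28,-32,0],0,0.09],
  [[28,-32,0],0,0.09],
  [[28,-32,0],0,0.09],
  [[28,-32,0],0,0.09],
])

```text
time_s: 1.7
tool_pos: [656.8, -3.9, 233.2]
ee_rot: [-179.7, -0.5, 165.4]
contact_force: [-0.8, -0.1, -0.5]
gripper_width: 40.1
```

Call:
send_rows([
  [[0,0,-20],0,0.09],
  [[0,0,-20],0,0.09],
  [[0,0,-20],0,0.09],
  [[0,0,-20],0,0.09],
  [[0,0,-20],0,0.09],
  [[0,0,-15],0,0.09],
  [[0,0,-5],0,0.09],
  [[0,0,0],0,0.09],
])

```text
time_s: 2.5
tool_pos: [658.4, -10.4, 103.5]
ee_rot: [-179.6, -0.9, 165.0]
contact_force: [-0.4, 0.7, 0.3]
gripper_width: 40.2
```

Call:
send_rows([
  [[0,7,0],0,0.09],
  [[0,7,0],0,0.09],
  [[0,0,-10],0,0.09],
  [[0,0,-10],0,0.09],
  [[0,0,-10],0,0.09],
  [[0,0,-4],0,0.09],
  [[0,0,0],0,0.09],
  [[0,0,0],0,0.09],
])

```text
time_s: 3.3
tool_pos: [659.0, 5.1, 68.5]
ee_rot: [-179.6, -0.7, 165.0]
contact_force: [-0.3, 1.0, -0.3]
gripper_width: 40.1
```

```bash
cat >look.py <<'E'
from h import *
import sys,pickle
k=sys.argv[1]; d=optics.snapshot("top"); e=optics.snapshot("side")
pickle.dump((d,e),open(k+".pkl","wb"))
A=cv2.resize(d["color"][110:225,255:355],None,fx=4,fy=4,interpolation=2)
B=cv2.resize(e["color"][150:265,240:340],None,fx=4,fy=4,interpolation=2)
cv2.imwrite(f"pics/{k}.png",np.hstack([A,B])[:,:,::-1])
s=status.observe(); print(s["time_s"],s["tool_pos"].round(1),s["contact_force"].round(1))
E
python3 look.py c
```

```text
3.4 [659.1   5.1  68.8] [ 1.1 -0.3  0.9]
```

View pics/c.png

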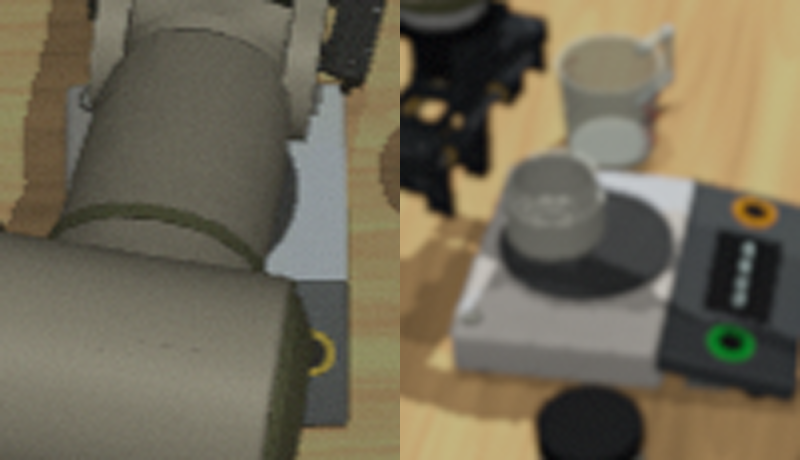

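The arm hides the pan from the top camera. The side view shows the fingertips standing clear behind the jar and nothing disturbed. I'll push slowly.

Call:
send_rows([
  [[-6,1.6,0],0,0.09],
  [[-6,1.6,0],0,0.09],
  [[-5,1.3,0],0,0.09],
  [[-5,1.3,0],0,0.09],
  [[-4,1.1,0],0,0.09],
  [[-4,1.1,0],0,0.09],
  [[-3,0.8,0],0,0.09],
  [[-3,0.8,0],0,0.09],
])

```text
time_s: 4.2
tool_pos: [620.3, 15.4, 70.1]
ee_rot: [-179.7, -0.6, 165.0]
contact_force: [-0.0, -1.0, -0.2]
gripper_width: 40.0
```

Call:
send_rows([
  [[-3,0.8,0],0,0.09],
  [[-3,0.8,0],0,0.09],
  [[-3,0.8,0],0,0.09],
  [[-2,0.5,0],0,0.09],
  [[-2,0.5,0],0,0.09],
  [[-2,0.5,0],0,0.09],
  [[0,0,0],0,0.09],
  [[0,0,0],0,0.09],
])

```text
time_s: 5.0
tool_pos: [604.1, 19.6, 70.2]
ee_rot: [-179.7, -0.5, 165.0]
contact_force: [1.0, -0.8, -0.1]
gripper_width: 39.9
```

```bash
python3 look.py d
```

```text
5.1 [604.2  19.6  70.1] [-0.3 -0.1 -0.2]
```

View pics/d.png

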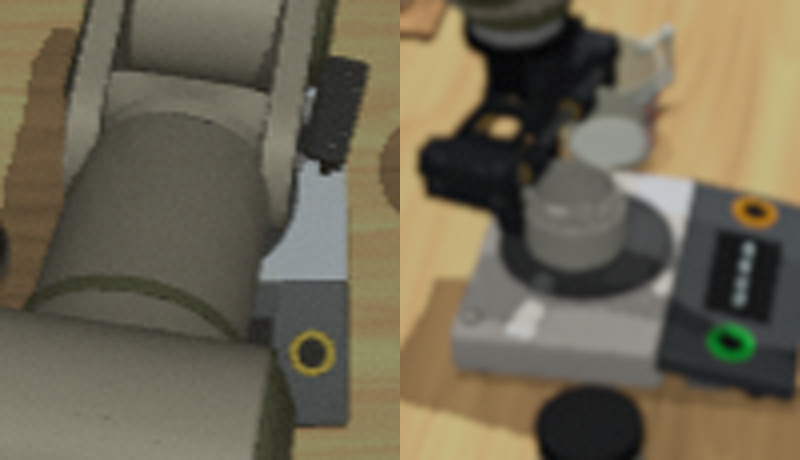

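The side view shows the jar sliding upright: its centre went from column 552 to 575, and the pan middle is at about 587. I'll push a few mm more, then back off and measure.

Call:
send_rows([
  [[-2,0.5,0],0,0.09],
  [[-2,0.5,0],0,0.09],
  [[-2,0.5,0],0,0.09],
  [[0,0,0],0,0.09],
  [[0,0,0],0,0.09],
  [[5,-1.3,0],0,0.09],
  [[10,-2.6,0],0,0.09],
  [[20,-5,0],0,0.09],
])

```text
time_s: 5.9
tool_pos: [632.5, 12.7, 70.5]
ee_rot: [-179.7, -0.6, 165.0]
contact_force: [0.4, -0.6, 0.0]
gripper_width: 40.4
```

Call:
send_rows([
  [[15,-4,0],0,0.09],
  [[0,0,20],0,0.09],
  [[0,0,30],0,0.09],
  [[0,0,30],0,0.09],
  [[0,0,30],0,0.09],
  [[0,30,20],0,0.09],
  [[0,45,0],0,0.09],
  [[0,45,0],0,0.09],
])

```text
time_s: 6.7
tool_pos: [651.4, 124.8, 204.4]
ee_rot: [-179.6, -0.7, 164.5]
contact_force: [1.2, -0.2, -0.5]
gripper_width: 40.2
```

Call:
send_rows([
  [[0,45,0],0,0.09],
  [[0,45,0],0,0.09],
  [[-10,45,0],0,0.09],
  [[-20,40,0],0,1],
  [[-30,40,0],0,1],
  [[-30,40,0],0,1],
  [[-30,30,0],0,1],
  [[0,0,0],0,1],
])

```text
time_s: 7.5
tool_pos: [527.7, 423.1, 203.1]
ee_rot: [-179.7, -0.8, 164.7]
contact_force: [0.4, -0.4, 0.5]
gripper_width: 2.4
```

```bash
python3 look.py e
```

```text
7.6 [530.9 419.9 202.8] [ 0.4 -0.4  0.7]
```

View pics/e.png

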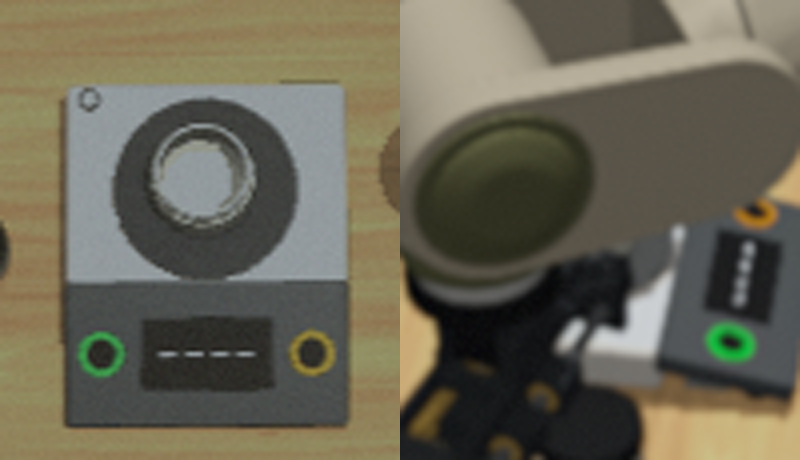

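```bash
python3 - <<'E'
from h import *
import pickle
d,_=pickle.load(open("e.pkl","rb")); d0=pickle.load(open("top.pkl","rb"))
T=lambda u,v,z:ray(d,255+(u-1.5)/4,110+(v-1.5)/4,z)
print("pan L R F B",T(112,188,55.5),T(298,188,55.5),T(205,280,55.5),T(205,97,55.5))
# predicted outline rows/cols for a jar centred at c
def outline(d,c):
    P=[]
    for r,z in((36,55.5),(36,91.5),(32.5,105.5)):
        for a in np.linspace(0,2*np.pi,72): P.append(pix(d,[c[0]+r*np.cos(a),c[1]+r*np.sin(a),z]))
    P=np.array(P); return np.r_[P.min(0),P.max(0)]
def crop(d,name,box):
    u0,v0,u1,v1=box; g=cv2.cvtColor(d["color"],cv2.COLOR_RGB2GRAY)[v0:v1,u0:u1]
    print(name); print("col",g[:,(u1-u0)//2-2:(u1-u0)//2+2].mean(1).round().astype(int)); return g
g=crop(d,"now col rows134-184",(290,134,320,184)); print("row 150-155",g[14:20].mean(0).astype(int))
g0=crop(d0,"before rows 128-182",(294,128,324,182))
print("pred @pan(559,30.4)",outline(d,(559,30.4)).round(1),"before @ (587,22.5)",outline(d,(587,22.5)).round(1))
E
```

```text
pan L R F B [559.6  95.7  55.5] [558.6 -34.8  55.5] [493.6  30.9  55.5] [624.8  30.1  55.5]
now col rows134-184
col [129  67  65  64  62  64  63 150  68  58  60 138 146 148 152 152 152 153
 152 152 152 153 153 152 152 152 154 153 152 153 103  78 102  66  61  57
  63  63  63  62  64  66  66  66  64  69  95  78  79  78]
row 150-155 [ 61  55  59 101 131 114 129 143 150 150 152 152 152 152 151 153 152 152
 152 151 148 132 110  95  88  92 121 123  87  63]
before rows 128-182
col [132 132 132 142 146 114  69  57  63 141 143 148 148 149 148 148 148 148
 148 148 150 148 148 149 148 149 147 116 124 134  64  62  58  56  60  62
  60  62  61  62  62  61  63  63  62  61  62  61  61  62  64  71  94  78]
pred @pan(559,30.4) [292.5 140.9 318.8 169.3] before @ (587,22.5) [295.3 130.9 321.6 159.4]
```

Sideways the jar is centred: columns 292.7–318.5 against 292.5–318.8 predicted. Front to back, the back rim agrees but the front edge is ambiguous, so I'll clear the arm from the side view and cross-check.

Call:
send_rows([
  [[-40,0,5],0,1],
  [[-40,0,5],0,1],
  [[-40,0,0],0,1],
  [[-40,0,0],0,1],
  [[-40,0,0],0,1],
  [[-30,0,0],0,1],
  [[0,0,0],0,1],
  [[0,0,0],0,1],
])

```text
time_s: 8.4
tool_pos: [304.5, 411.0, 211.4]
ee_rot: [-179.5, -0.6, 163.5]
contact_force: [0.4, 0.5, -0.6]
gripper_width: 0.3
```

```bash
python3 - <<'E'
from h import *
import pickle
d=optics.snapshot("top"); e=optics.snapshot("side"); pickle.dump((d,e),open("f.pkl","wb"))
z=ring(e,(40,120,60),(85,255,255),(310,225,335,245)); print("side zero",z,ray(e,z[0],z[1],39))
# overlay of predicted circles: pan rim, jar base / shoulder / rim, centred on each camera's own pan centre
def draw(c,pan,jar,box,k):
    u0,v0,u1,v1=box; I=cv2.resize(c["color"][v0:v1,u0:u1],None,fx=k,fy=k,interpolation=2)
    for ctr,r,zz,col in((pan,65,55.5,(255,0,0)),(jar,36,55.5,(255,255,0)),(jar,32.5,105.5,(0,255,255))):
        p=[((pix(c,[ctr[0]+r*np.cos(a),ctr[1]+r*np.sin(a),zz])-[u0,v0]+.5)*k-.5) for a in np.linspace(0,6.283,60)]
        cv2.polylines(I,[np.int32(np.round(p))],True,col,1)
    return I
A=draw(d,(559.2,30.4),(559.2,30.4),(278,125,336,185),7); B=draw(e,(561.6,33.8),(561.6,33.8),(255,175,313,235),7)
cv2.imwrite("pics/f.png",np.hstack([A,cv2.resize(B,(B.shape[1]*A.shape[0]//B.shape[0],A.shape[0]))])[:,:798,::-1])
E
```

```text
side zero (322.2182912826538, 235.2365312576294, np.int32(87)) [447.1 107.2  39. ]
```

View pics/f.png

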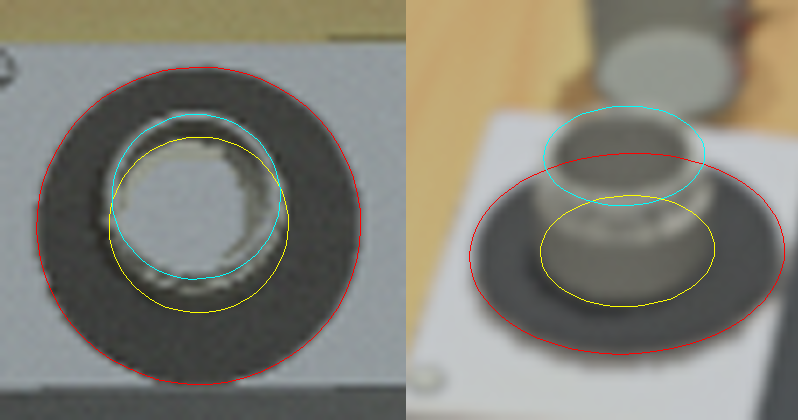

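The pan outline fits in both views, and the jar still stands about 4 mm too far back (+x), with y fine. I'll give it one more small push, to TCP x≈594.

Call:
send_rows([
  [[27,-30,0],1.5,0.09],
  [[27,-30,0],0,0.09],
  [[27,-30,0],0,0.09],
  [[27,-30,0],0,0.09],
  [[27,-30,0],0,0.09],
  [[27,-30,0],0,0.09],
  [[27,-30,0],0,0.09],
  [[27,-30,0],0,0.09],
])

```text
time_s: 9.3
tool_pos: [535.8, 158.6, 209.5]
ee_rot: [-179.6, -0.6, 164.7]
contact_force: [0.2, 1.2, -0.8]
gripper_width: 40.1
```

Call:
send_rows([
  [[27,-30,0],0,0.09],
  [[27,-30,0],0,0.09],
  [[27,-30,0],0,0.09],
  [[27,-30,0],0,0.09],
  [[25,-25,0],0,0.09],
  [[10,-10,0],0,0.09],
  [[0,0,0],0,0.09],
  [[0,0,0],0,0.09],
])

```text
time_s: 10.1
tool_pos: [691.7, -20.7, 203.1]
ee_rot: [-179.5, -0.8, 163.6]
contact_force: [-0.1, -0.0, -0.2]
gripper_width: 40.1
```

Target above the descent point is (650, 7).

Call:
send_rows([
  [[-20,14,0],1,0.09],
  [[-20,14,0],0,0.09],
  [[0,0,-25],0,0.09],
  [[0,0,-30],0,0.09],
  [[0,0,-30],0,0.09],
  [[0,0,-25],0,0.09],
  [[0,0,-12],0,0.09],
  [[0,0,0],0,0.09],
])

```text
time_s: 10.9
tool_pos: [646.4, 12.9, 79.9]
ee_rot: [-179.5, -0.6, 164.9]
contact_force: [0.1, -0.5, -0.6]
gripper_width: 40.0
```

Call:
send_rows([
  [[0,0,-10],0,0.09],
  [[-8,2,0],0,0.09],
  [[-8,2,0],0,0.09],
  [[-8,2,0],0,0.09],
  [[-8,2,0],0,0.09],
  [[-5,0,0],0,0.09],
  [[0,0,0],0,0.09],
  [[0,0,0],0,0.09],
])

```text
time_s: 11.7
tool_pos: [607.2, 22.0, 74.5]
ee_rot: [-179.6, -0.1, 165.0]
contact_force: [0.9, -0.3, -0.5]
gripper_width: 39.9
```

Call:
send_rows([
  [[-3,0,-3],0,0.09],
  [[-3,0,-2],0,0.09],
  [[-2,0,0],0,0.09],
  [[-2,0,0],0,0.09],
  [[-2,0,0],0,0.09],
  [[-1,0,0],0,0.09],
  [[0,0,0],0,0.09],
  [[0,0,0],0,0.09],
])

```text
time_s: 12.5
tool_pos: [594.2, 21.6, 68.9]
ee_rot: [-179.6, -0.0, 164.9]
contact_force: [-0.7, 0.5, -0.5]
gripper_width: 39.9
```

Call:
send_rows([
  [[5,-1.3,0],0,0.09],
  [[10,-2.6,0],0,0.09],
  [[20,-5,0],0,0.09],
  [[20,-4,0],0,0.09],
  [[0,0,20],0,0.09],
  [[0,0,30],0,0.09],
  [[0,0,30],0,0.09],
  [[0,0,30],0,0.09],
])

```text
time_s: 13.3
tool_pos: [650.4, 7.9, 176.9]
ee_rot: [-179.5, -0.8, 164.9]
contact_force: [0.4, -0.3, 0.5]
gripper_width: 40.3
```

Call:
send_rows([
  [[0,40,20],0,1],
  [[0,45,0],0,1],
  [[-10,45,0],0,1],
  [[-40,30,0],0,1],
  [[-40,30,0],0,1],
  [[-40,30,0],0,1],
  [[-40,30,0],0,1],
  [[-40,30,0],0,1],
])

```text
time_s: 14.1
tool_pos: [443.6, 288.5, 201.6]
ee_rot: [-179.6, -0.2, 164.4]
contact_force: [0.9, 0.4, 0.3]
gripper_width: 0.6
```

Call:
send_rows([
  [[-40,30,0],0,1],
  [[-35,10,0],0,1],
  [[-20,10,0],0,1],
  [[0,0,0],0,1],
  [[0,0,0],0,1],
  [[0,0,0],0,1],
  [[0,0,0],0,1],
  [[0,0,0],0,1],
])

```text
time_s: 14.9
tool_pos: [345.5, 341.1, 202.6]
ee_rot: [-179.6, -0.2, 164.6]
contact_force: [-0.5, -0.2, -0.7]
gripper_width: 0.5
```

```bash
cat >ov.py <<'E'
from h import *
import sys
k=sys.argv[1]
d=optics.snapshot("top"); e=optics.snapshot("side")
def draw(c,pan,box,k):
    u0,v0,u1,v1=box; I=cv2.resize(c["color"][v0:v1,u0:u1],None,fx=k,fy=k,interpolation=2)
    for r,zz,col in((65,55.5,(255,0,0)),(36,55.5,(255,255,0)),(32.5,105.5,(0,255,255))):
        p=[((pix(c,[pan[0]+r*np.cos(a),pan[1]+r*np.sin(a),zz])-[u0,v0]+.5)*k-.5) for a in np.linspace(0,6.283,60)]
        cv2.polylines(I,[np.int32(np.round(p))],True,col,1)
    return I
cv2.imwrite(f"pics/{k}.png",np.hstack([draw(d,(559.2,30.4),(278,125,335,185),7),draw(e,(561.6,33.8),(256,175,313,235),7)])[:,:,::-1])
E
python3 ov.py g
```

```text
(no output)
```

View pics/g.png

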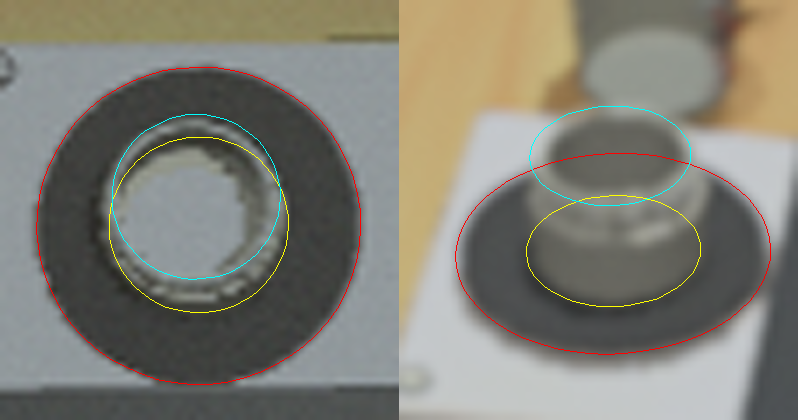

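In the side view the base outline spans columns 528–702, against 527–701 predicted for a centred jar, and the top view agrees. The jar is centred, so I'll go to the zero sensor at about (446,106).

Call:
send_rows([
  [[14,-32,0],0,1],
  [[14,-32,0],0,1],
  [[14,-32,0],0,1],
  [[14,-32,0],0,1],
  [[14,-32,0],0,1],
  [[12,-25,0],0,1],
  [[8,-15,0],0,1],
  [[0,0,0],0,1],
])

```text
time_s: 15.8
tool_pos: [439.3, 131.9, 202.3]
ee_rot: [-179.7, -0.2, 164.6]
contact_force: [0.9, -0.9, -0.3]
gripper_width: 0.1
```

Call:
send_rows([
  [[6,-22,0],0,1],
  [[0,0,0],0,1],
  [[0,0,-25],0,1],
  [[0,0,-25],0,1],
  [[0,0,-25],0,1],
  [[0,0,-20],0,1],
  [[0,0,-10],0,1],
  [[0,0,0],0,1],
])

```text
time_s: 16.6
tool_pos: [442.8, 116.2, 94.4]
ee_rot: [-179.8, -0.1, 164.6]
contact_force: [-0.1, -0.8, 0.4]
gripper_width: 0.3
```

Call:
send_rows([
  [[3,-10,0],0,1],
  [[0,0,-6],0,1],
  [[0,0,-10],0,1],
  [[0,0,-10],0,1],
  [[0,0,-6],0,1],
  [[0,0,0],0,1],
  [[0,0,0],0,1],
  [[0,0,0],0,1],
])

```text
time_s: 17.4
tool_pos: [446.4, 106.8, 61.3]
ee_rot: [-179.9, 0.0, 164.7]
contact_force: [-0.3, 0.1, -0.2]
gripper_width: 0.9
```

```bash
python3 look.py h
```

```text
17.5 [446.5 106.8  61.4] [ 0.6  0.8 -0.5]
```

View pics/h.png

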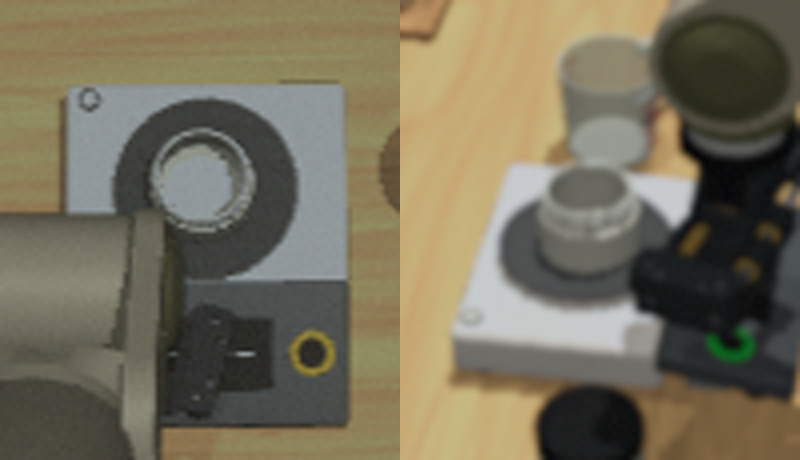

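The fingertips are over the green ring at (732,345) in the side view, about 22 mm above it and clear of the amber ring. The jar is still centred, so I'll hold here.

Call:
send_rows([
  [[0,0,-1],0,1],
  [[0,0,-1],0,1],
  [[0,0,0],0,1],
  [[0,0,0],0,1],
  [[0,0,0],0,1],
  [[0,0,0],0,1],
  [[0,0,0],0,1],
  [[0,0,0],0,1],
])

```text
time_s: 18.3
tool_pos: [446.8, 106.8, 59.9]
ee_rot: [-179.9, 0.1, 164.7]
contact_force: [-0.2, -0.3, 0.2]
gripper_width: 0.6
```

Call:
send_rows([
  [[0,0,0],0,1],
  [[0,0,0],0,1],
  [[0,0,0],0,1],
  [[0,0,0],0,1],
  [[0,0,0],0,1],
  [[0,0,0],0,1],
  [[0,0,0],0,1],
  [[0,0,0],0,1],
])

```text
time_s: 19.1
tool_pos: [446.8, 106.8, 59.9]
ee_rot: [-179.9, 0.1, 164.7]
contact_force: [0.0, -0.8, 0.1]
gripper_width: 0.2
```

Call:
send_rows([
  [[0,0,0],0,1],
  [[0,0,0],0,1],
  [[0,0,0],0,1],
  [[0,0,10],0,1],
  [[0,0,25],0,1],
  [[0,0,35],0,1],
  [[0,0,35],0,1],
  [[0,0,35],0,1],
])

```text
time_s: 19.9
tool_pos: [443.8, 106.8, 203.7]
ee_rot: [-179.8, -0.4, 164.7]
contact_force: [0.1, 0.2, -0.7]
gripper_width: 0.1
```

Call:
send_rows([
  [[-10,25,10],0,1],
  [[-14,32,0],0,1],
  [[-14,32,0],0,1],
  [[-14,32,0],0,1],
  [[-14,32,0],0,1],
  [[-14,32,0],0,1],
  [[-14,32,0],0,1],
  [[-14,32,0],0,1],
])

```text
time_s: 20.7
tool_pos: [333.0, 361.3, 226.4]
ee_rot: [179.8, 0.5, 164.2]
contact_force: [0.3, 0.4, -0.1]
gripper_width: 0.3
```

Call:
send_rows([
  [[-10,15,0],0,1],
  [[0,0,0],0,1],
  [[0,0,0],0,1],
  [[0,0,0],0,1],
  [[0,0,0],0,1],
  [[0,0,0],0,1],
  [[0,0,0],0,1],
  [[0,0,0],0,1],
])

```text
time_s: 21.5
tool_pos: [322.2, 376.5, 228.9]
ee_rot: [179.7, 0.6, 164.3]
contact_force: [1.2, 1.2, -0.8]
gripper_width: 0.4
```

```bash
python3 ov.py i
```

```text
(no output)
```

View pics/i.png

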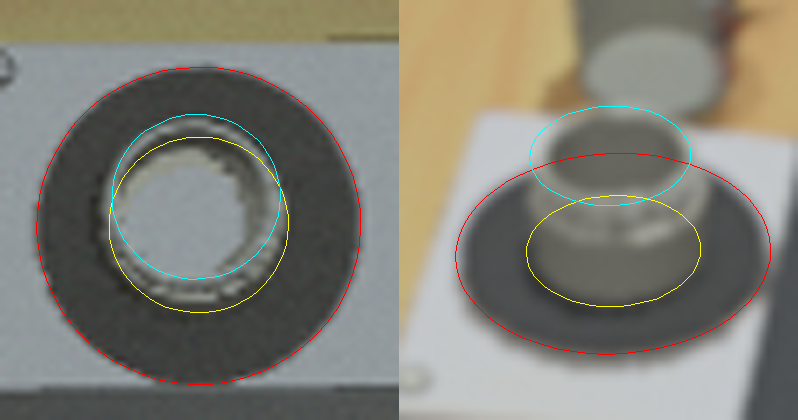

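```bash
python3 - <<'E'
from h import *
d=optics.snapshot("top"); e=optics.snapshot("side")
cv2.imwrite("pics/j.png",np.vstack([cv2.resize(d["color"][185:212,270:345],None,fx=8,fy=8,interpolation=2),cv2.resize(e["color"][160:340,240:400],(600,380))])[:,:,::-1])
E
```

```text
(no output)
```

View pics/j.png

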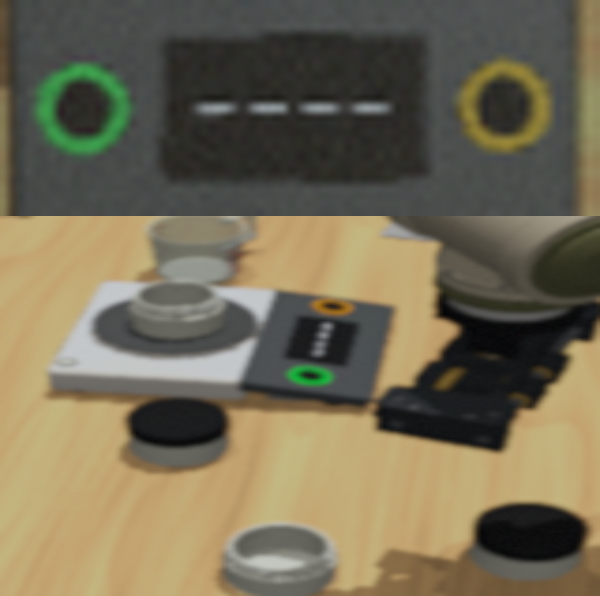

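```bash
python3 -c "
from workcell import workorder
print(workorder.sign_off())"
```

```text
the job is handed in; nothing more can be done
None
```

I pushed the jar to the middle of the pan and held the closed fingertips over the zero sensor for about 2 s. I then withdrew the hand and handed the job in at about 22 s. I can't confirm the tare itself: the display showed "----" before, during and after the hold.

- **Jar:** I pushed it with the half-open fingertips in two gentle pushes, the second correcting about 4 mm, without pinching or lifting. In the final views its outline sits within about 3 mm of the pan centre. The side view hints at 2–3 mm of remaining offset in y, which the top view does not show.
- **Zero sensor:** The tool stood at (446.8, 106.8, 59.9), about 21 mm above the sensor. The measured sensor position is about (446, 106), and the two cameras differ by about 3 mm there.
- **Print sensor and other items:** The fingers never passed over the print sensor. Contact forces stayed near zero, and I saw nothing else moved in the views, though I did not look at every item again at the end.
- **Hand:** It finished more than 29 cm from the zero sensor, touching nothing.

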